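Lever a heavy hatch flap open to let a sample tube out

ROBOT

A 7-joint arm with a two-finger parallel gripper is mounted at the origin on a cart in front of the work surface, level with it; the furniture and walls round the work are solid. World frame = base frame: x ahead of the robot, y to its left, z up, the work surface at z = 0. Lengths are in m, angles in rad, forces in N, time in s.
With the tool pointing down it reaches from about 0.4 to 0.9 m from the base axis. Payload 5.5 kg.
Tool frame: the origin (TCP) lies on the front face of the gripper's body, between the roots of the fingers; the fingertips stand 73 mm ahead of it and the grasp point (between the pads) lies 54 mm ahead of it (arm.grip_point_offset is the distance from the TCP to the grasp point, in m); x points along the fingers, y is the direction in which the jaws open and shut, and the axes are right-handed (so a half turn about x gives the same grasp; the last joint's range is limited). The gripper opens to 85 mm and grips with 20 to 120 N. Pads are 22 mm wide; open, the fingers measure 114 mm over their backs; the gripper's body (76 mm by 85 mm) begins 54 mm behind the grasp point. The pads swing forward as they close: fully open they stand 13 mm farther back than shut.
Start: joints at [1.58, 0.501, -0.427, 1.55, 0.221, 1.138, -0.21], TCP at [0.163, -0.629, 0.304] pointing down, gripper open.
Joint ranges: [-2.88, 2.88], [-0.31, 2.03], [-1.54, 1.56], [0.2, 2.42], [-1.41, 4.55], [0.19, 2.02], [-2.57, 2.57]. Speed limits (rad/s): [2.57, 2.57, 3.14, 3.14, 3.14, 3.14, 3.14].

INTERFACE

Orientations are given as [roll, pitch, yaw] about the fixed x, y, z axes, in that order (R = Rz(yaw) Ry(pitch) Rx(roll)).
In Python, from workcell import arm gives the robot as it stands.
- The arm moves only by the shell command python3 -m jog 'ROWS' [FORCE]. ROWS is JSON, a list of rows, each an object with "rot": the turn, a rotation vector about the world's x, y, z in rad, a list of three; "delta_pos": the shift along the world's x, y, z in m, a list of three; "claw": the finger opening in m, from 0 to 0.0854. A call has 1 to 12 rows; each row shifts and turns the commanded pose from where the row before left it; what a row does not reach is not made up. A row lasts 1/12 s, in which the tool goes at most 41.7 mm and 7.16 degrees, less where a joint would pass 70% of its speed; a pose out of reach is approached as far as the arm can. A call with a gripper value outside its range is refused whole. The fingers move at their own pace and stop on an object; FORCE is the grip in N (left out, the last holds). Time passes only in rows, so rows that do not move let the fingers close. It gives the time, the measured TCP pose, the force and the opening at its end, in the units of the state.
- arm.sense(): the state, without advancing time (a new reading comes with each control period).
- arm.get_image(name): name is "side" or "top"; returns (picture, depth): 480x640x3 uint8, red, green, blue; 480x640 float32, m along the optical axis (not along the pixel's ray), 0 where there is no reading.
- arm.camera_model(name): a dict with "vfov" (degrees; the focal length in pixels is half the picture's height over the tangent of half this angle, whatever the lens; pixels are square), "cx", "cy" (the principal point, pixels), "dist_coeffs" ([k1, k2, p1, p2, k3] as OpenCV has them; the pictures are not rectified), "T" (4x4, takes a point from camera to world coordinates). Camera axes: x right, y up, looking along -z (the intrinsics and any distortion apply to the point x, -y, -z); pixel columns grow to the right and rows downward; lengths in m; the calibration is good to about 2 mm. A picture is of the moment at which its call begins. camera_model takes no time and is no camera call.
- arm.sign_off(): hands the job in, once; it reports no verdict.
The state is a dict: "time_s": time; "joints": joint angles; "dq": joint speeds; "effort": joint torques, N m; "tcp_pos": TCP position; "orientation": TCP orientation; "ft_force": force on the tool from outside, world axes, zero at the start; "moment": the same for the moment, N m; "gripper_width": opening from 0.0 (shut) to 1.0 (fully open).
Only numpy, scipy, OpenCV 4.12 (cv2) and the standard library are available. Lean on these libraries where they do the work, as an engineer would, in place of code of your own. Each camera call takes 0.05 s, during which the arm holds its last target.

TASK

A sample tube is lying in the pass-through chute behind a heavy steel flap. With the fingertips, press down the long end of the lever so that its short end raises the flap and the tube rolls out into the open front trough, then ease the lever back up so that the flap comes fully shut without slamming, and draw clear. Grasp and lift nothing: do not touch the flap or the tube, do not unseat the lever from its cradle, and leave the vial, the cup and the other tube where they are.

Things in the scene. Friction and masses are not known exactly. Their poses are not given: they have to be found in the camera images.
- hatch: the fixed hatch: base plate 340x180x6 mm, white housing 124 high at its far end, and a chute 104 wide sloping down 18 degrees to an open front trough with an end wall (inner face x = -0.120, top 46 high). Origin on the worktop under the chute's centre line; x points up the chute, away from the trough and the lever's long end; z up. The lever lies beside the chute, parallel to x, at y = -0.085
- lever: loose steel lever, its 8 mm pin resting in an open-topped cradle; only gravity holds it. Origin at the pin's middle, at rest (-0.0765, -0.085, 0.060) in the hatch's frame; x to the short end (55 mm, tip under the flap's bar). Long arm 132 mm towards -x, ending in a press pad. It turns about 0.6 rad when pressed, to a rubber stop; let go, the flap's weight brings it back
- lever_pad (a point): centre of the top of the grey press pad (36 mm along the lever, 32 across) at the long end; at rest about 110 mm above the worktop, sloping 18 degrees down towards the flap. Pressed (2 to 5 N) it swings down at most about 75 mm about the pin, on the way moving under 10 mm away from the flap and back
- flap (a joint): angle in rad of the steel flap (0.9 kg, 101 wide, 70 high, hinged along its top edge): 0 shut, growing as its foot swings up and out over the chute. The tube can pass from about 0.3; at the lever's stop it stands at about 0.6. It falls shut by its own weight
- flap_bar (a point): middle of the part of the flap's round steel bar (14 mm thick, along y) that sticks out over the lever's short tip; about 78 mm above the worktop when shut
- sample_tube: the sample tube to let out, 90 mm long, 16 mm thick, capped, lying across the chute behind the flap and leaning on it. Origin on its underside, below its middle, as it lies at the start; it turns with the tube as it rolls
- trough (a point): middle of the place where the tube comes to rest: on the chute floor, 12 mm from the end wall
- vial: bystander: small capped vial, 25 mm wide, 49 mm high, standing on the worktop left of the lever's long end; origin under its centre
- cup: bystander: specimen cup with screw lid, 58 mm wide, 59 mm high, standing on the worktop right of the hatch; origin under its centre
- loose_tube: bystander: another sample tube, 90 x 16 mm, lying on the worktop right of the lever's long end; origin under its middle

How it is judged:
On the way, in this order (a step that is already met when the one before it is completed fails the run):
1. the flap is being raised by pressing the lever (value of joint flap above 0.1 rad and contact force between any of the fingers, the arm and lever above 0.5 N).
2. the tube has rolled out into the trough (x of sample_tube in the frame of trough below 0.05 m), for 0.1 s.
At the end, for the whole second after the job is handed in: the tube lies at rest in the trough (within 50 mm up the chute, 40 mm to the sides), the flap is shut to within 0.04 rad and the lever's pin lies in its cradle (within 4 mm) (x of sample_tube in the frame of trough between -0.03 and 0.05 m and y of sample_tube in the frame of trough between -0.04 and 0.04 m and z of sample_tube in the frame of trough between -0.01 and 0.04 m and value of joint flap below 0.04 rad and z of lever in the frame of hatch below 0.064 m and linear speed of sample_tube below 0.05 m/s); the robot touches nothing.
It fails at once if the robot touches the flap (contact force between any of the arm, the fingers and flap above 1 N).
It fails at once if the robot touches the sample tube (contact force between any of the arm, the fingers and sample_tube above 0.5 N).
It fails at once if the lever is lifted or knocked out of its cradle (z of lever in the frame of hatch above 0.069 m or z of lever in the frame of hatch below 0.045 m).
It fails at once if the flap slams (falls shut faster than 4 rad/s) (velocity of joint flap below -4 rad/s).
It fails at once if a bystander is moved by more than 25 mm (distance of any of vial, cup, loose_tube from where it was at the start of the episode above 0.025 m).
It also fails if it takes over 35 s, if anything falls off the work surface, if the arm or the gripper's body presses on something with over 40 N, if the wrist force passes 120 N, or if a joint passes its speed limit or range.

## Working session

There is one attempt and no reset: what is moved stays moved. The work goes in short steps, Python scripts to look and compute and a shell command to move; the robot and the scene stay as the last step left them, time stands still between calls to the robot, and variables do not carry over. Pictures are saved under pics/ and viewed, and the job is handed in when it is done.

```bash
mkdir -p pics; python3 - <<'E'
from workcell import arm
import cv2,numpy as np
print(arm.sense())
for n in("side","top"):
    p,d=arm.get_image(n); cv2.imwrite(f"pics/{n}0.png",p[:,:,::-1]); np.savez(f"{n}0.npz",p=p,d=d)
    m=arm.camera_model(n); print(n,m)
E
```

```text
{'time_s': 0.0, 'joints': array([ 1.58018458,  0.50187562, -0.42677   ,  1.5514514 ,  0.22079979,
        1.13828793, -0.21031703]), 'dq': array([ 1.58708898e-03,  1.02459826e-03, -7.12151991e-04,  7.16537299e-06,
       -9.33445946e-04,  1.48170652e-04,  1.02970244e-03]), 'effort': array([ 8.51523396e-05, -5.69505250e+01, -5.81605464e+00, -2.80930370e+01,
        1.06313292e-02,  1.18578260e-02, -5.90652220e-06]), 'tcp_pos': array([ 0.16301504, -0.62865735,  0.30283933]), 'orientation': array([-1.60435629,  1.56882898,  1.79106753]), 'ft_force': array([ 0.58901516,  0.1488678 , -0.35378451]), 'moment': array([ 0.04064956,  0.02142416, -0.03978712]), 'gripper_width': 1.0047035921009535}
side {'vfov': 51.68495207910704, 'cx': 319.4291161956327, 'cy': 227.0916487523135, 'dist_coeffs': array([0.00051302, 0.        , 0.        , 0.        , 0.        ]), 'T': array([[-9.99971040e-01,  7.29948127e-03,  2.15351938e-03,
         5.77437230e-01],
       [-7.55943445e-04, -3.76833002e-01,  9.26280906e-01,
         9.12181208e-01],
       [ 7.57288730e-03,  9.26252453e-01,  3.76827606e-01,
         4.74139275e-01],
       [ 0.00000000e+00,  0.00000000e+00,  0.00000000e+00,
         1.00000000e+00]])}
top {'vfov': 52.57301062759446, 'cx': 317.621296780548, 'cy': 243.73906759368674, 'dist_coeffs': array([0.00727597, 0.        , 0.        , 0.        , 0.        ]), 'T': array([[ 0.01569293,  0.99407065, -0.10759772,  0.48149145],
       [-0.9996196 ,  0.01315688, -0.02423929, -0.02502983],
       [-0.02267991,  0.10793718,  0.99389898,  1.03059687],
       [ 0.        ,  0.        ,  0.        ,  1.        ]])}
```

View pics/side0.png

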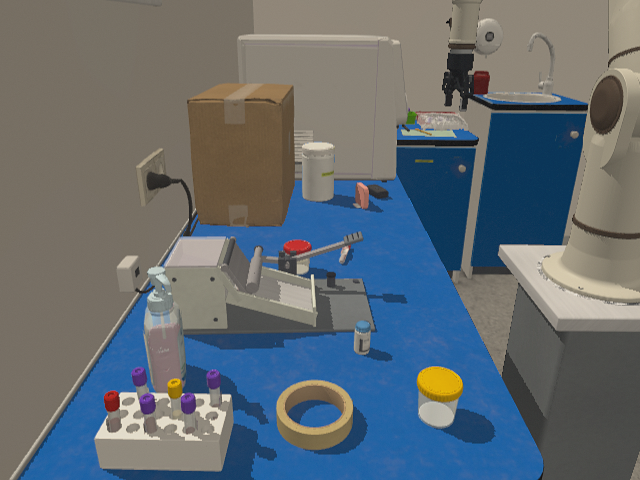

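View pics/top0.png

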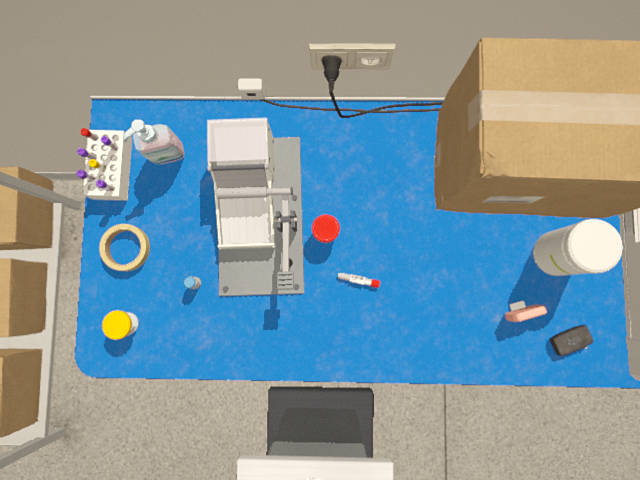

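Top view: press pad at about (286,282), lever pin (286,221), trough end wall near row 247, vial (192,283), red cup (326,229), loose tube (358,280). Next I'll work out the pad pose.

```bash
cat > h.py <<'E'
import cv2,numpy as np
from workcell import arm
def K(n):
    m=arm.camera_model(n); f=240/np.tan(np.radians(m['vfov']/2))
    return m,np.array([[f,0,m['cx']],[0,f,m['cy']],[0,0,1]])
def ray(n,uv):
    m,k=K(n); u=cv2.undistortPoints(np.array([[uv]],float),k,m['dist_coeffs'])[0,0]
    T=np.array(m['T']); return T[:3,3],T[:3,:3]@np.array([u[0],-u[1],-1.])
def plane(n,uv,z):
    o,r=ray(n,uv); return o+r*(z-o[2])/r[2]
def dep(n,uv,d):
    o,r=ray(n,uv); return o+r*d
def cross(uv1,uv2):
    a,r=ray('top',uv1); b,s=ray('side',uv2)
    t=np.linalg.lstsq(np.c_[r,-s],b-a,rcond=None)[0]; p,q=a+r*t[0],b+s*t[1]
    return (p+q)/2,np.linalg.norm(p-q)
E
python3 - <<'E'
from h import *
np.set_printoptions(precision=4,suppress=True)
D=np.load('top0.npz');p,d=D['p'],D['d']
for r in range(264,296,3):
    print(r,[f"{dep('top',(c,r),d[r,c]).round(3)[[0,1,2]]}" for c in (276,281,286,291,296)])
for r in range(200,266,8): print(r,dep('top',(287,r),d[r,287]))
# base plate corners
for uv in((219,295),(302,293),(301,138)): print('plate',plane('top',uv,.006))
S=np.load('side0.npz')
cv2.imwrite('pics/side_c.png',cv2.resize(S['p'][220:340,200:400,::-1],None,fx=4,fy=4,interpolation=cv2.INTER_CUBIC))
cv2.imwrite('pics/top_c.png',cv2.resize(p[170:320,170:390,::-1],None,fx=3.6,fy=3.6,interpolation=cv2.INTER_CUBIC))
E
```

```text
264 ['[0.548 0.088 0.005]', '[0.548 0.077 0.006]', '[0.543 0.058 0.095]', '[0.547 0.054 0.029]', '[0.549 0.045 0.005]']
267 ['[0.542 0.088 0.001]', '[0.542 0.077 0.006]', '[0.537 0.058 0.096]', '[0.542 0.056 0.005]', '[0.543 0.045 0.002]']
270 ['[0.535 0.087 0.006]', '[0.536 0.076 0.006]', '[0.531 0.057 0.101]', '[0.536 0.055 0.005]', '[0.536 0.045 0.005]']
273 ['[0.529 0.087 0.004]', '[0.525 0.067 0.105]', '[0.525 0.057 0.105]', '[0.525 0.048 0.103]', '[0.53  0.045 0.005]']
276 ['[0.523 0.087 0.007]', '[0.519 0.066 0.109]', '[0.519 0.057 0.107]', '[0.519 0.047 0.107]', '[0.523 0.044 0.007]']
279 ['[0.517 0.087 0.004]', '[0.513 0.066 0.112]', '[0.513 0.056 0.109]', '[0.513 0.047 0.11 ]', '[0.517 0.045 0.002]']
282 ['[0.51  0.087 0.004]', '[0.507 0.066 0.109]', '[0.507 0.056 0.111]', '[0.508 0.047 0.109]', '[0.511 0.044 0.004]']
285 ['[0.504 0.087 0.002]', '[0.502 0.065 0.113]', '[0.502 0.056 0.114]', '[0.502 0.046 0.111]', '[0.504 0.044 0.009]']
288 ['[0.498 0.086 0.003]', '[0.496 0.065 0.109]', '[0.496 0.056 0.112]', '[0.496 0.046 0.11 ]', '[0.498 0.044 0.006]']
291 ['[0.491 0.086 0.004]', '[0.491 0.076 0.002]', '[0.492 0.065 0.004]', '[0.492 0.054 0.006]', '[0.492 0.044 0.006]']
294 ['[ 0.485  0.086 -0.   ]', '[ 0.485  0.076 -0.003]', '[ 0.485  0.065 -0.001]', '[ 0.486  0.055 -0.   ]', '[ 0.486  0.044 -0.001]']
200 [0.6738 0.0617 0.0669]
208 [0.6579 0.0616 0.064 ]
216 [0.6415 0.0611 0.0647]
224 [0.6249 0.0606 0.0667]
232 [0.6082 0.0599 0.0702]
240 [0.5915 0.059  0.0761]
248 [0.5749 0.0581 0.0829]
256 [0.5588 0.0573 0.0873]
264 [0.5428 0.0565 0.0932]
plate [0.4811 0.206  0.006 ]
plate [0.4879 0.0311 0.006 ]
plate [0.8231 0.0397 0.006 ]
```

View pics/side_c.png

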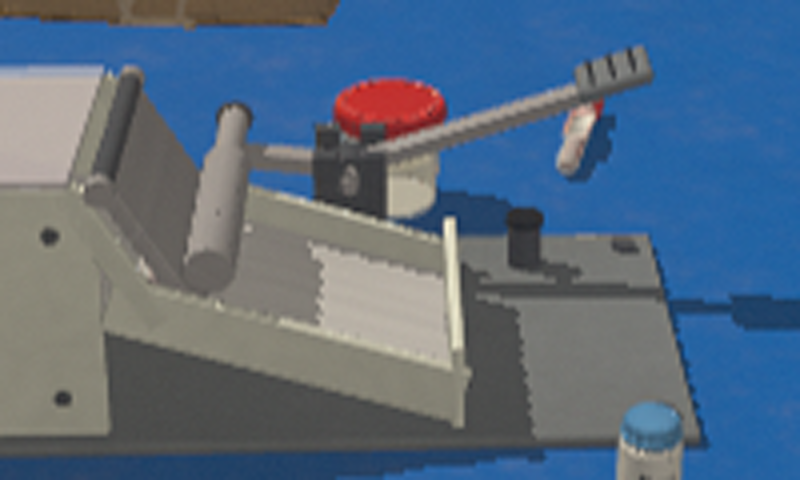

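View pics/top_c.png

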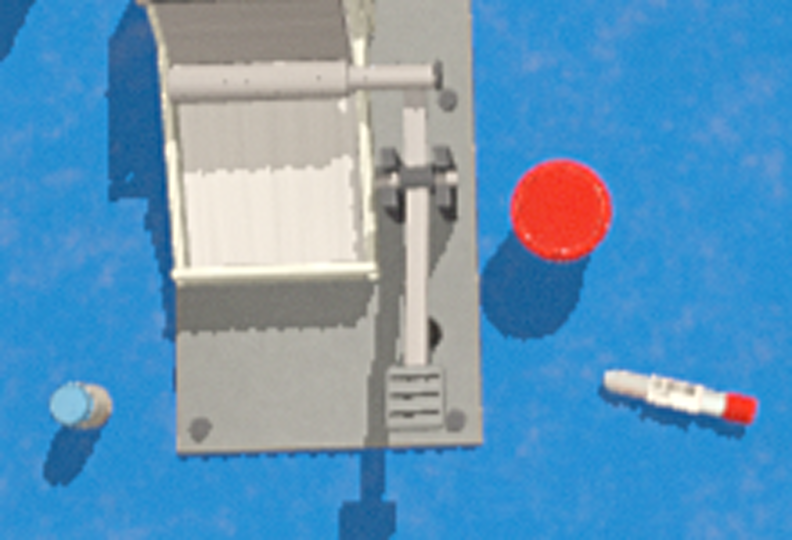

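```bash
python3 -m jog '[{"rot":[0,0,-0.03],"delta_pos":[0.008,0.016,0],"claw":0},{"rot":[0,0,-0.03],"delta_pos":[0.014,0.028,0],"claw":0},{"rot":[0,0,-0.03],"delta_pos":[0.014,0.028,0],"claw":0},{"rot":[0,0,-0.03],"delta_pos":[0.014,0.028,0],"claw":0},{"rot":[0,0,-0.03],"delta_pos":[0.014,0.028,0],"claw":0},{"rot":[0,0,-0.03],"delta_pos":[0.014,0.028,0],"claw":0},{"rot":[0,0,-0.03],"delta_pos":[0.014,0.028,0],"claw":0},{"rot":[0,0,0],"delta_pos":[0.014,0.028,0],"claw":0},{"rot":[0,0,0],"delta_pos":[0.014,0.028,0],"claw":0},{"rot":[0,0,0],"delta_pos":[0.014,0.028,0],"claw":0},{"rot":[0,0,0],"delta_pos":[0.014,0.028,0],"claw":0},{"rot":[0,0,0],"delta_pos":[0.008,0.016,0],"claw":0}]' 20
```

```text
time_s: 1.1
tcp_pos: [0.3205, -0.3136, 0.3037]
orientation: [-1.38, 1.57, 1.809]
ft_force: [0.9, 0.0, 0.3]
gripper_width: 0.001
```

```bash
python3 -m jog '[{"rot":[0,0,0],"delta_pos":[0.008,0.016,0],"claw":0},{"rot":[0,0,0],"delta_pos":[0.017,0.034,0],"claw":0},{"rot":[0,0,0],"delta_pos":[0.017,0.034,0],"claw":0},{"rot":[0,0,0],"delta_pos":[0.017,0.034,0],"claw":0},{"rot":[0,0,0],"delta_pos":[0.017,0.034,0],"claw":0},{"rot":[0,0,0],"delta_pos":[0.017,0.034,0],"claw":0},{"rot":[0,0,0],"delta_pos":[0.017,0.034,-0.01],"claw":0},{"rot":[0,0,0],"delta_pos":[0.017,0.034,-0.015],"claw":0},{"rot":[0,0,0],"delta_pos":[0.017,0.034,-0.02],"claw":0},{"rot":[0,0,0],"delta_pos":[0.017,0.034,-0.02],"claw":0},{"rot":[0,0,0],"delta_pos":[0.017,0.034,-0.01],"claw":0},{"rot":[0,0,0],"delta_pos":[0.008,0.014,0],"claw":0}]'
python3 - <<'E'
from h import *
for n in("side","top"):
    p,d=arm.get_image(n); cv2.imwrite(f"pics/{n}1.png",p[:,:,::-1])
s=arm.sense(); print(s['tcp_pos'],s['ft_force'],s['orientation'])
E
```

```text
time_s: 2.1
tcp_pos: [0.5039, 0.056, 0.2279]
orientation: [-0.966, 1.566, 2.225]
ft_force: [0.1, 1.0, 1.2]
gripper_width: 0.002
[0.50468201 0.05512133 0.22948943] [-0.30014214 -0.49687222  0.14184101] [-1.44787321  1.56750598  1.74386608]
```

View pics/side1.png

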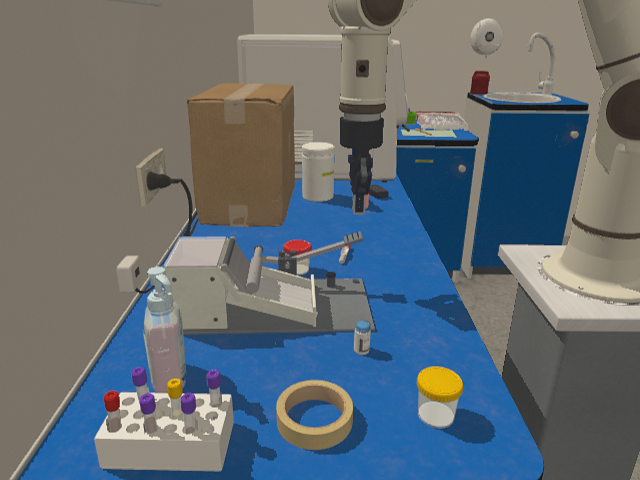

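View pics/top1.png

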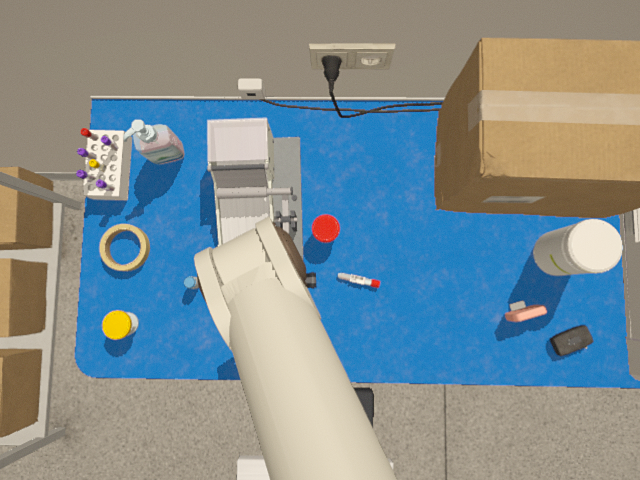

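```bash
python3 - <<'E'
from h import *
s=arm.sense();print(s['tcp_pos'])
# where is side-view tip pixel (359,214) at y=0.055 and pad pixel (354,238)
for uv,y in(((359,214),.055),((353,238),.056),((347,241),.056),((361,236),.056)):
    o,r=ray('side',uv); print(uv,o+r*(y-o[1])/r[1])
E
```

```text
[0.50468201 0.05512133 0.22948943]
(359, 214) [0.50253605 0.055      0.15211017]
(353, 238) [0.51209769 0.056      0.1041637 ]
(347, 241) [0.5232133  0.056      0.09790961]
(361, 236) [0.49720305 0.056      0.10837514]
```

```bash
python3 -m jog '[{"rot":[0,0,0],"delta_pos":[0.002,0.001,-0.01],"claw":0},{"rot":[0,0,0],"delta_pos":[0.002,0,-0.012],"claw":0},{"rot":[0,0,0],"delta_pos":[0.001,0,-0.01],"claw":0},{"rot":[0,0,0],"delta_pos":[0,0,-0.004],"claw":0},{"rot":[0,0,0],"delta_pos":[0,0,-0.003],"claw":0},{"rot":[0,0,0],"delta_pos":[0,0,-0.002],"claw":0},{"rot":[0,0,0],"delta_pos":[0,0,-0.001],"claw":0},{"rot":[0,0,0],"delta_pos":[0,0,0],"claw":0}]'
python3 - <<'E'
from h import *
p,d=arm.get_image("side"); cv2.imwrite(f"pics/side2.png",cv2.resize(p[150:350,150:450,::-1],None,fx=2.6,fy=2.6))
s=arm.sense(); print(s['tcp_pos'],s['ft_force'])
E
```

```text
time_s: 2.87
tcp_pos: [0.5092, 0.0516, 0.1881]
orientation: [2.663, 1.571, -0.435]
ft_force: [0.2, -1.1, 0.5]
gripper_width: -0.004
[0.5093713  0.05165838 0.18836688] [-3.10057791e-01 -4.99166642e-01  4.00868830e-04]
```

View pics/side2.png

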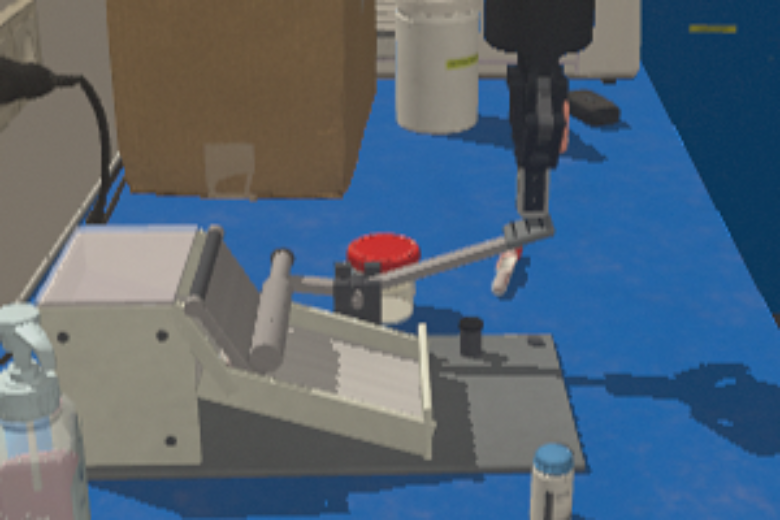

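```bash
python3 -m jog '[{"rot":[0,0,0],"delta_pos":[0.002,0.002,-0.001],"claw":0},{"rot":[0,0,0],"delta_pos":[0,0.001,-0.003],"claw":0},{"rot":[0,0,0],"delta_pos":[0,0,-0.003],"claw":0},{"rot":[0,0,0],"delta_pos":[-0.001,0,-0.003],"claw":0},{"rot":[0,0,0],"delta_pos":[-0.001,0,-0.003],"claw":0},{"rot":[0,0,0],"delta_pos":[-0.001,0,-0.003],"claw":0},{"rot":[0,0,0],"delta_pos":[-0.001,0,-0.003],"claw":0},{"rot":[0,0,0],"delta_pos":[-0.001,0,-0.003],"claw":0}]'
python3 - <<'E'
from h import *
p,d=arm.get_image("side"); cv2.imwrite(f"pics/side3.png",cv2.resize(p[150:350,150:450,::-1],None,fx=2.6,fy=2.6))
s=arm.sense(); print(s['tcp_pos'],s['ft_force'])
E
```

```text
time_s: 3.58
tcp_pos: [0.5063, 0.0548, 0.1658]
orientation: [-2.876, 1.57, 0.31]
ft_force: [0.5, 0.7, 2.1]
gripper_width: 0.001
[0.50593413 0.05475251 0.16532205] [1.44562907 0.06940058 1.33529047]
```

View pics/side3.png

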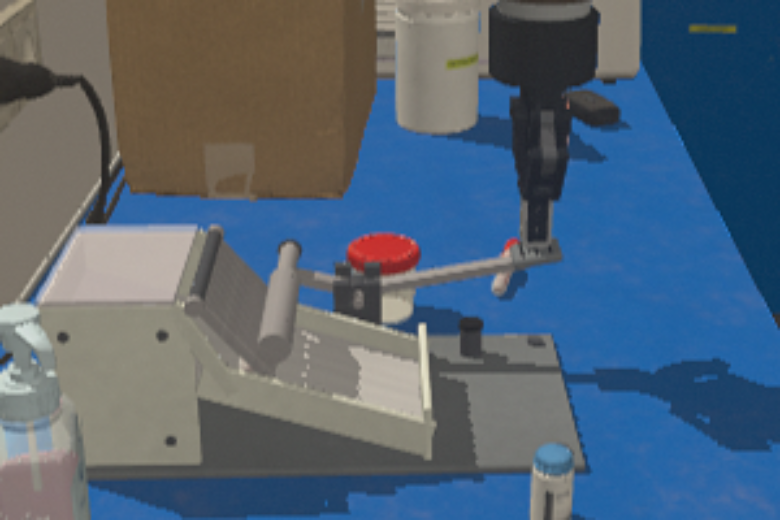

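The fingertips sit centred on the pad and the flap has started opening. I'll keep following the arc.

```bash
python3 -m jog '[{"rot":[0,0,0],"delta_pos":[-0.001,0,-0.004],"claw":0},{"rot":[0,0,0],"delta_pos":[-0.001,0,-0.004],"claw":0},{"rot":[0,0,0],"delta_pos":[-0.001,0,-0.004],"claw":0},{"rot":[0,0,0],"delta_pos":[-0.001,0,-0.004],"claw":0},{"rot":[0,0,0],"delta_pos":[0,0,-0.004],"claw":0},{"rot":[0,0,0],"delta_pos":[0,0,-0.004],"claw":0},{"rot":[0,0,0],"delta_pos":[0,0,-0.004],"claw":0},{"rot":[0,0,0],"delta_pos":[0,0,-0.004],"claw":0},{"rot":[0,0,0],"delta_pos":[0,0,-0.004],"claw":0},{"rot":[0,0,0],"delta_pos":[0.001,0,-0.004],"claw":0},{"rot":[0,0,0],"delta_pos":[0,0,-0.002],"claw":0},{"rot":[0,0,0],"delta_pos":[0,0,0],"claw":0}]'
python3 - <<'E'
from h import *
p,d=arm.get_image("side"); cv2.imwrite(f"pics/side4.png",cv2.resize(p[150:350,150:450,::-1],None,fx=2.6,fy=2.6))
s=arm.sense(); print(s['tcp_pos'],s['ft_force'])
E
```

```text
time_s: 4.63
tcp_pos: [0.5029, 0.0548, 0.1235]
orientation: [-0.064, 1.57, 3.121]
ft_force: [-1.8, -0.6, 2.6]
gripper_width: -0.002
[0.50288349 0.05479118 0.12375242] [-1.31884399 -0.9669593   1.18084199]
```

View pics/side4.png

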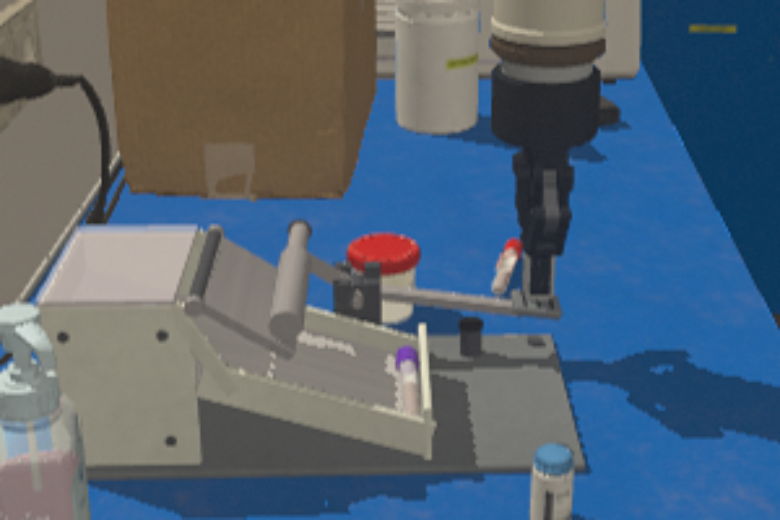

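The purple-capped tube lies against the end wall at about crop (405,380), with the flap well open and the vial, cup and loose tube undisturbed. Now I'll ease the lever back up.

```bash
python3 -m jog '[{"rot":[0,0,0],"delta_pos":[0,0,0],"claw":0},{"rot":[0,0,0],"delta_pos":[0,0,0],"claw":0},{"rot":[0,0,0],"delta_pos":[0,0,0.002],"claw":0},{"rot":[0,0,0],"delta_pos":[-0.001,0,0.003],"claw":0},{"rot":[0,0,0],"delta_pos":[0,0,0.003],"claw":0},{"rot":[0,0,0],"delta_pos":[0,0,0.003],"claw":0},{"rot":[0,0,0],"delta_pos":[0,0,0.003],"claw":0},{"rot":[0,0,0],"delta_pos":[0,0,0.003],"claw":0},{"rot":[0,0,0],"delta_pos":[0,0,0.003],"claw":0},{"rot":[0,0,0],"delta_pos":[0,0,0.003],"claw":0},{"rot":[0,0,0],"delta_pos":[0.001,0,0.003],"claw":0},{"rot":[0,0,0],"delta_pos":[0.001,0,0.003],"claw":0}]'
python3 -m jog '[{"rot":[0,0,0],"delta_pos":[0,0,0.003],"claw":0},{"rot":[0,0,0],"delta_pos":[0.001,0,0.003],"claw":0},{"rot":[0,0,0],"delta_pos":[0,0,0.003],"claw":0},{"rot":[0,0,0],"delta_pos":[0.001,0,0.003],"claw":0},{"rot":[0,0,0],"delta_pos":[0,0,0.003],"claw":0},{"rot":[0,0,0],"delta_pos":[0.001,0,0.002],"claw":0},{"rot":[0,0,0],"delta_pos":[0.001,0,0.002],"claw":0},{"rot":[0,0,0],"delta_pos":[0.001,0,0.002],"claw":0}]'
python3 - <<'E'
from h import *
p,d=arm.get_image("side"); cv2.imwrite(f"pics/side5.png",cv2.resize(p[150:350,150:450,::-1],None,fx=2.6,fy=2.6))
s=arm.sense(); print(s['tcp_pos'],s['ft_force'])
E
```

```text
time_s: 5.68
tcp_pos: [0.5036, 0.0547, 0.1532]
orientation: [0.202, 1.569, -2.896]
ft_force: [-0.3, -0.4, 0.8]
gripper_width: -0.001
time_s: 6.35
tcp_pos: [0.5091, 0.0548, 0.1742]
orientation: [0.316, 1.57, -2.782]
ft_force: [-0.1, -0.3, 1.5]
gripper_width: -0.004
[0.50955856 0.05482381 0.17456443] [ 0.04344617 -0.83758532  1.15835547]
```

View pics/side5.png

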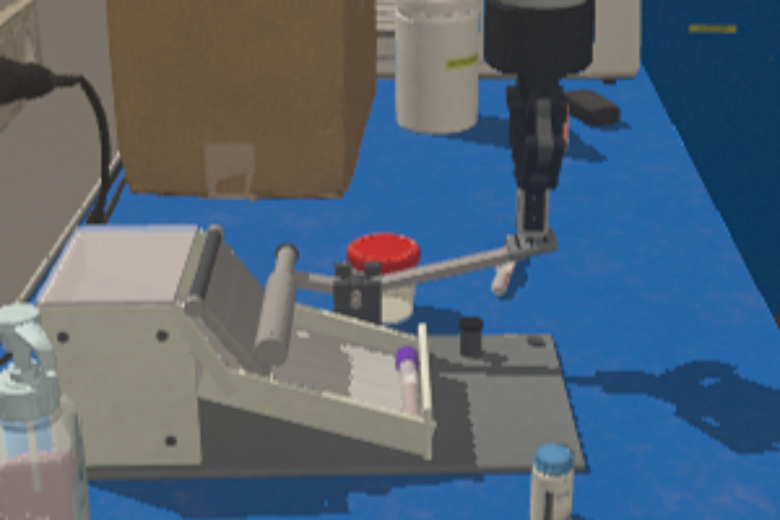

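Nearly shut, and still touching the pad lightly. I'll keep going slowly until clear, then rise.

```bash
python3 -m jog '[{"rot":[0,0,0],"delta_pos":[0,0,0.002],"claw":0},{"rot":[0,0,0],"delta_pos":[0.001,0,0.002],"claw":0},{"rot":[0,0,0],"delta_pos":[0,0,0.002],"claw":0},{"rot":[0,0,0],"delta_pos":[0,0,0.002],"claw":0},{"rot":[0,0,0],"delta_pos":[0,0,0.002],"claw":0},{"rot":[0,0,0],"delta_pos":[0,0,0.002],"claw":0},{"rot":[0,0,0],"delta_pos":[0,0,0.003],"claw":0},{"rot":[0,0,0],"delta_pos":[0,0,0.003],"claw":0},{"rot":[0,0,0],"delta_pos":[0,0,0.005],"claw":0},{"rot":[0,0,0],"delta_pos":[0,0,0.01],"claw":0},{"rot":[0,0,0],"delta_pos":[0,0,0.015],"claw":0},{"rot":[0,0,0],"delta_pos":[0,0,0.015],"claw":0}]'
python3 -m jog '[{"rot":[0,0,0],"delta_pos":[-0.01,-0.005,0.02],"claw":0},{"rot":[0,0,0],"delta_pos":[-0.02,-0.02,0.02],"claw":0},{"rot":[0,0,0],"delta_pos":[-0.02,-0.03,0.01],"claw":0},{"rot":[0,0,0],"delta_pos":[-0.02,-0.03,0],"claw":0},{"rot":[0,0,0],"delta_pos":[-0.01,-0.03,0],"claw":0},{"rot":[0,0,0],"delta_pos":[0,-0.03,0],"claw":0},{"rot":[0,0,0],"delta_pos":[0,-0.03,0],"claw":0},{"rot":[0,0,0],"delta_pos":[0,-0.02,0],"claw":0},{"rot":[0,0,0],"delta_pos":[0,-0.01,0],"claw":0},{"rot":[0,0,0],"delta_pos":[0,0,0],"claw":0},{"rot":[0,0,0],"delta_pos":[0,0,0],"claw":0},{"rot":[0,0,0],"delta_pos":[0,0,0],"claw":0}]'
python3 - <<'E'
from h import *
np.set_printoptions(precision=4,suppress=True)
D=np.load('top0.npz')['d']
p,d=arm.get_image("side"); cv2.imwrite(f"pics/side6.png",cv2.resize(p[150:350,150:450,::-1],None,fx=2.6,fy=2.6))
p,d=arm.get_image("top"); cv2.imwrite(f"pics/top6.png",p[:,:,::-1])
for r in (208,224,248,279): print(dep('top',(287,r),D[r,287]),dep('top',(287,r),d[r,287]))
for uv in((250,190),(280,190),(286,191),(250,194)):print('bar',dep('top',uv,D[uv[1],uv[0]]),dep('top',uv,d[uv[1],uv[0]]))
s=arm.sense(); print(s['tcp_pos'],s['ft_force'],s['time_s'])
E
```

```text
time_s: 7.4
tcp_pos: [0.5099, 0.0549, 0.238]
orientation: [-0.218, 1.57, 2.968]
ft_force: [0.4, 0.0, 0.1]
gripper_width: 0.003
time_s: 8.4
tcp_pos: [0.4304, -0.1484, 0.2873]
orientation: [-1.696, 1.57, 1.492]
ft_force: [-0.4, -0.1, 0.2]
gripper_width: -0.002
[0.6579 0.0616 0.064 ] [0.6578 0.0615 0.0649]
[0.6249 0.0606 0.0667] [0.625  0.0606 0.0661]
[0.5749 0.0581 0.0829] [0.575  0.0582 0.0817]
[0.5132 0.0543 0.1105] [0.5132 0.0542 0.1119]
bar [0.6887 0.1336 0.0885] [0.6893 0.134  0.0861]
bar [0.6907 0.0747 0.0827] [0.691  0.0748 0.0811]
bar [0.689  0.0627 0.0819] [0.6884 0.0625 0.0844]
bar [0.6812 0.1337 0.0862] [0.681  0.1336 0.0869]
[ 0.4304 -0.1484  0.2872] [-0.2551 -0.0409  0.781 ] 8.5
```

View pics/side6.png

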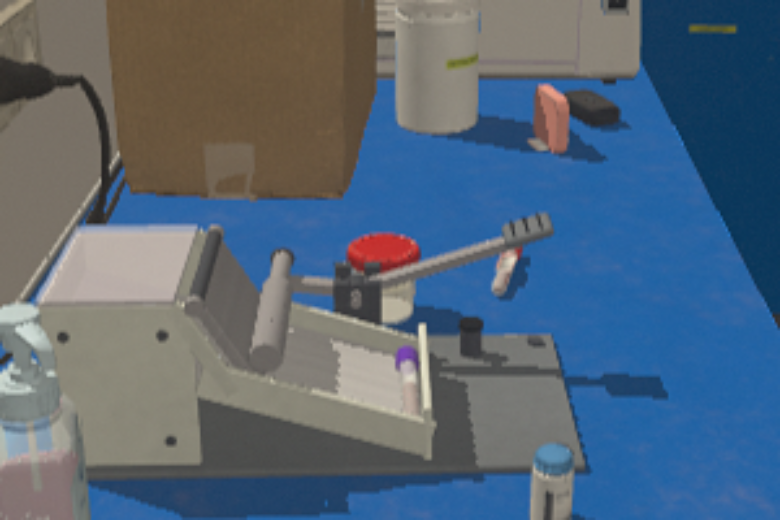

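View pics/top6.png

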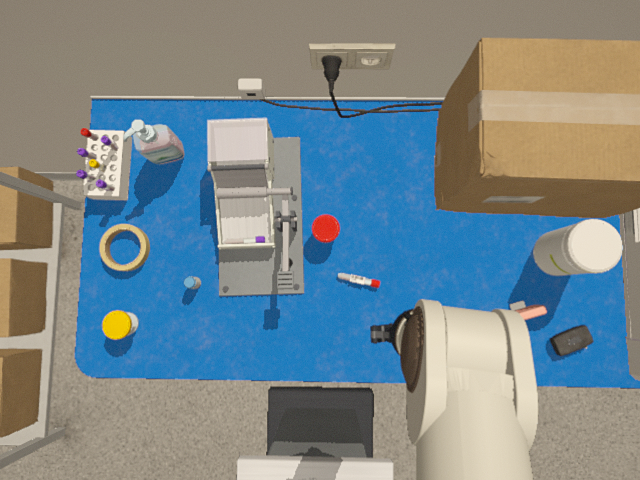

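The lever (pad 286,282) and the flap bar (250,191) are back at their starting depths within noise. The tube rests in the trough at about (248,240), the bystanders are where they started, and the arm is clear. Handing in.

```bash
python3 -c "
from workcell import arm
print(arm.sign_off())"
```

```text
the job is handed in; nothing more can be done
None
```

The job is handed in at about 8.5 s. With closed fingertips I pressed the lever pad down along its arc, about 65 mm at roughly 1–3 N. The tube rolled out into the trough. I then eased the lever back up at about 2–3 mm per row until the flap was shut, and drew clear.

Last checks, all from the camera images and the force reading:
- **Tube:** it lies against the trough's end wall.
- **Flap and lever:** both are back at their starting depths within about 2.5 mm of depth noise, which is consistent with the flap shut and the pin seated. I had no direct reading of the flap angle or its closing speed.
- **Bystanders:** the vial, cup and loose tube show no visible movement.
- **Arm:** it is well clear, and the wrist force is back at its noise level (under 1 N).

No check failed or disagreed.

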